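# Transfer a row of reagent bottles to the storage tray in reverse order

## Task

Move the four small bottles and jars from the row of white drip dishes into the pale wooden tray, in reverse order: the one that stands nearest to the robot in its row goes into the compartment at the far end of the tray, the second nearest into the second farthest, and so on, so that the last goes into the compartment nearest to the robot. Stand each one upright on the floor of its own compartment, in the middle, and never tip one over. Leave the conical flask standing where it is.

Things in the scene. Friction and masses are not known exactly. Their poses are not given: they have to be found in the camera images.
- tall_bottle: brown medicine bottle with black cap, 43 mm across, 96 mm tall; the straight body is 43 mm wide up to 57 mm, neck and cap about 20 mm wide above. Loose, about 20 to 170 g. It starts upright in one of the four white dishes. Origin at the centre of its underside, z up; round, so its yaw does not matter.
- dropper_bottle: small brown bottle with red rubber top, 33 mm across, 76 mm tall; straight body up to 42 mm, neck 16 mm wide above. Loose, about 20 to 170 g. It starts upright in one of the four white dishes. Origin at the centre of its underside, z up; round, so its yaw does not matter.
- squat_jar: wide low glass jar with grey filling, no lid, 47 mm across, 46 mm tall; straight sides (solid, about 46 mm wide). Loose, about 20 to 170 g. It starts upright in one of the four white dishes. Origin at the centre of its underside, z up; round, so its yaw does not matter.
- slim_vial: slender brown vial with black cap, 21 mm across, 80 mm tall; about 20 mm wide over its height. Loose, about 20 to 170 g. It starts upright in one of the four white dishes. Origin at the centre of its underside, z up; round, so its yaw does not matter.
- dish_tall_bottle: the white round drip dish (66 mm across) in which the tall bottle starts; one of four alike in a row, 74 mm apart, fixed on a brown board 328x80 mm, 6 mm thick, end strips 13 mm high. Origin: centre of its underside, 6 mm above the worktop; x along the row, away from the robot, y across it, to the left. Inner floor 9 mm, rim 13 mm above the worktop.
- dish_dropper_bottle: the white round drip dish (66 mm across) in which the dropper bottle starts; one of four alike in a row, 74 mm apart, fixed on a brown board 328x80 mm, 6 mm thick, end strips 13 mm high. Origin: centre of its underside, 6 mm above the worktop; x along the row, away from the robot, y across it, to the left. Inner floor 9 mm, rim 13 mm above the worktop.
- dish_squat_jar: the white round drip dish (66 mm across) in which the squat jar starts; one of four alike in a row, 74 mm apart, fixed on a brown board 328x80 mm, 6 mm thick, end strips 13 mm high. Origin: centre of its underside, 6 mm above the worktop; x along the row, away from the robot, y across it, to the left. Inner floor 9 mm, rim 13 mm above the worktop.
- dish_slim_vial: the white round drip dish (66 mm across) in which the slim vial starts; one of four alike in a row, 74 mm apart, fixed on a brown board 328x80 mm, 6 mm thick, end strips 13 mm high. Origin: centre of its underside, 6 mm above the worktop; x along the row, away from the robot, y across it, to the left. Inner floor 9 mm, rim 13 mm above the worktop.
- tray: pale wooden tray, fixed, 320 mm long (x, away from the robot), 80 mm wide (y, to the left), with four compartments in a row along x, each 68 mm square inside. Origin: centre of its underside, on the worktop. Compartment centres at x = -111, -37, +37, +111 mm, y = 0. Floor 5 mm above the worktop, walls and dividers 13 mm high, end blocks 18 mm.
- conical_flask_1: clear stoppered conical flask, 81 mm across, 180 mm tall, standing loose on the worktop beyond the gap between the two rows; a bystander. Origin at the centre of its underside.
Things that resemble listed ones, but are neither listed nor needed, are in the scene too. Leave any blue look-alike of the slim_vial alone.

How it is judged (in metres and radians):
At the end, for the whole second after the job is handed in: Each bottle stands upright (0.12 rad), released and at rest on the floor (underside 1 to 10 mm up) of the tray compartment mirroring its starting dish (nearest the robot to farthest, and so on), its centre within 15 mm of the compartment centre in tray x and y (((x of each of dish_dropper_bottle, dish_squat_jar, dish_slim_vial in the frame of dish_tall_bottle above 0 m and x of tall_bottle in the frame of tray between 0.096 and 0.126 m) or (x of each of dish_dropper_bottle, dish_squat_jar in the frame of dish_tall_bottle above 0 m and x of dish_slim_vial in the frame of dish_tall_bottle below 0 m and x of tall_bottle in the frame of tray between 0.022 and 0.052 m) or (x of each of dish_dropper_bottle, dish_slim_vial in the frame of dish_tall_bottle above 0 m and x of dish_squat_jar in the frame of dish_tall_bottle below 0 m and x of tall_bottle in the frame of tray between 0.022 and 0.052 m) or (x of dish_dropper_bottle in the frame of dish_tall_bottle above 0 m and x of each of dish_squat_jar, dish_slim_vial in the frame of dish_tall_bottle below 0 m and x of tall_bottle in the frame of tray between -0.052 and -0.022 m) or (x of dish_dropper_bottle in the frame of dish_tall_bottle below 0 m and x of each of dish_squat_jar, dish_slim_vial in the frame of dish_tall_bottle above 0 m and x of tall_bottle in the frame of tray between 0.022 and 0.052 m) or (x of each of dish_dropper_bottle, dish_slim_vial in the frame of dish_tall_bottle below 0 m and x of dish_squat_jar in the frame of dish_tall_bottle above 0 m and x of tall_bottle in the frame of tray between -0.052 and -0.022 m) or (x of each of dish_dropper_bottle, dish_squat_jar in the frame of dish_tall_bottle below 0 m and x of dish_slim_vial in the frame of dish_tall_bottle above 0 m and x of tall_bottle in the frame of tray between -0.052 and -0.022 m) or (x of each of dish_dropper_bottle, dish_squat_jar, dish_slim_vial in the frame of dish_tall_bottle below 0 m and x of tall_bottle in the frame of tray between -0.126 and -0.096 m)) and y of tall_bottle in the frame of tray between -0.015 and 0.015 m and z of tall_bottle in the frame of tray between 0.001 and 0.01 m and angle between each of tall_bottle, dropper_bottle, squat_jar, slim_vial's own z axis and vertical below 0.12 rad and linear speed of each of tall_bottle, dropper_bottle, squat_jar, slim_vial below 0.03 m/s and angular speed of each of tall_bottle, dropper_bottle, squat_jar, slim_vial below 0.3 rad/s and contact force between each of tall_bottle, dropper_bottle, squat_jar, slim_vial and the fingers below 0.05 N and ((x of each of dish_tall_bottle, dish_squat_jar, dish_slim_vial in the frame of dish_dropper_bottle above 0 m and x of dropper_bottle in the frame of tray between 0.096 and 0.126 m) or (x of each of dish_tall_bottle, dish_squat_jar in the frame of dish_dropper_bottle above 0 m and x of dish_slim_vial in the frame of dish_dropper_bottle below 0 m and x of dropper_bottle in the frame of tray between 0.022 and 0.052 m) or (x of each of dish_tall_bottle, dish_slim_vial in the frame of dish_dropper_bottle above 0 m and x of dish_squat_jar in the frame of dish_dropper_bottle below 0 m and x of dropper_bottle in the frame of tray between 0.022 and 0.052 m) or (x of dish_tall_bottle in the frame of dish_dropper_bottle above 0 m and x of each of dish_squat_jar, dish_slim_vial in the frame of dish_dropper_bottle below 0 m and x of dropper_bottle in the frame of tray between -0.052 and -0.022 m) or (x of dish_tall_bottle in the frame of dish_dropper_bottle below 0 m and x of each of dish_squat_jar, dish_slim_vial in the frame of dish_dropper_bottle above 0 m and x of dropper_bottle in the frame of tray between 0.022 and 0.052 m) or (x of each of dish_tall_bottle, dish_slim_vial in the frame of dish_dropper_bottle below 0 m and x of dish_squat_jar in the frame of dish_dropper_bottle above 0 m and x of dropper_bottle in the frame of tray between -0.052 and -0.022 m) or (x of each of dish_tall_bottle, dish_squat_jar in the frame of dish_dropper_bottle below 0 m and x of dish_slim_vial in the frame of dish_dropper_bottle above 0 m and x of dropper_bottle in the frame of tray between -0.052 and -0.022 m) or (x of each of dish_tall_bottle, dish_squat_jar, dish_slim_vial in the frame of dish_dropper_bottle below 0 m and x of dropper_bottle in the frame of tray between -0.126 and -0.096 m)) and y of dropper_bottle in the frame of tray between -0.015 and 0.015 m and z of dropper_bottle in the frame of tray between 0.001 and 0.01 m and ((x of each of dish_tall_bottle, dish_dropper_bottle, dish_slim_vial in the frame of dish_squat_jar above 0 m and x of squat_jar in the frame of tray between 0.096 and 0.126 m) or (x of each of dish_tall_bottle, dish_dropper_bottle in the frame of dish_squat_jar above 0 m and x of dish_slim_vial in the frame of dish_squat_jar below 0 m and x of squat_jar in the frame of tray between 0.022 and 0.052 m) or (x of each of dish_tall_bottle, dish_slim_vial in the frame of dish_squat_jar above 0 m and x of dish_dropper_bottle in the frame of dish_squat_jar below 0 m and x of squat_jar in the frame of tray between 0.022 and 0.052 m) or (x of dish_tall_bottle in the frame of dish_squat_jar above 0 m and x of each of dish_dropper_bottle, dish_slim_vial in the frame of dish_squat_jar below 0 m and x of squat_jar in the frame of tray between -0.052 and -0.022 m) or (x of dish_tall_bottle in the frame of dish_squat_jar below 0 m and x of each of dish_dropper_bottle, dish_slim_vial in the frame of dish_squat_jar above 0 m and x of squat_jar in the frame of tray between 0.022 and 0.052 m) or (x of each of dish_tall_bottle, dish_slim_vial in the frame of dish_squat_jar below 0 m and x of dish_dropper_bottle in the frame of dish_squat_jar above 0 m and x of squat_jar in the frame of tray between -0.052 and -0.022 m) or (x of each of dish_tall_bottle, dish_dropper_bottle in the frame of dish_squat_jar below 0 m and x of dish_slim_vial in the frame of dish_squat_jar above 0 m and x of squat_jar in the frame of tray between -0.052 and -0.022 m) or (x of each of dish_tall_bottle, dish_dropper_bottle, dish_slim_vial in the frame of dish_squat_jar below 0 m and x of squat_jar in the frame of tray between -0.126 and -0.096 m)) and y of squat_jar in the frame of tray between -0.015 and 0.015 m and z of squat_jar in the frame of tray between 0.001 and 0.01 m and ((x of each of dish_tall_bottle, dish_dropper_bottle, dish_squat_jar in the frame of dish_slim_vial above 0 m and x of slim_vial in the frame of tray between 0.096 and 0.126 m) or (x of each of dish_tall_bottle, dish_dropper_bottle in the frame of dish_slim_vial above 0 m and x of dish_squat_jar in the frame of dish_slim_vial below 0 m and x of slim_vial in the frame of tray between 0.022 and 0.052 m) or (x of each of dish_tall_bottle, dish_squat_jar in the frame of dish_slim_vial above 0 m and x of dish_dropper_bottle in the frame of dish_slim_vial below 0 m and x of slim_vial in the frame of tray between 0.022 and 0.052 m) or (x of dish_tall_bottle in the frame of dish_slim_vial above 0 m and x of each of dish_dropper_bottle, dish_squat_jar in the frame of dish_slim_vial below 0 m and x of slim_vial in the frame of tray between -0.052 and -0.022 m) or (x of dish_tall_bottle in the frame of dish_slim_vial below 0 m and x of each of dish_dropper_bottle, dish_squat_jar in the frame of dish_slim_vial above 0 m and x of slim_vial in the frame of tray between 0.022 and 0.052 m) or (x of each of dish_tall_bottle, dish_squat_jar in the frame of dish_slim_vial below 0 m and x of dish_dropper_bottle in the frame of dish_slim_vial above 0 m and x of slim_vial in the frame of tray between -0.052 and -0.022 m) or (x of each of dish_tall_bottle, dish_dropper_bottle in the frame of dish_slim_vial below 0 m and x of dish_squat_jar in the frame of dish_slim_vial above 0 m and x of slim_vial in the frame of tray between -0.052 and -0.022 m) or (x of each of dish_tall_bottle, dish_dropper_bottle, dish_squat_jar in the frame of dish_slim_vial below 0 m and x of slim_vial in the frame of tray between -0.126 and -0.096 m)) and y of slim_vial in the frame of tray between -0.015 and 0.015 m and z of slim_vial in the frame of tray between 0.001 and 0.01 m); the robot touches nothing.
It fails at once if a bottle, jar or vial is tipped over (more than 0.7 rad) (angle between any of tall_bottle, dropper_bottle, squat_jar, slim_vial's own z axis and vertical above 0.7 rad).
It fails at once if the conical flask is moved more than 30 mm or tilted more than 0.4 rad (distance of conical_flask_1 from where it was at the start of the episode above 0.03 m or angle between conical_flask_1's own z axis and vertical above 0.4 rad).
It also fails if it takes over 122 s, if anything falls off the work surface, if the arm or the gripper's body presses on something with over 40 N, if the wrist force passes 120 N, or if a joint passes its speed limit or range.

## Robot

A 6-joint arm with a two-finger parallel gripper is mounted at the origin on a cart in front of the work surface, level with it; the furniture and walls round the work are solid. World frame = base frame: x ahead of the robot, y to its left, z up, the work surface at z = 0. Lengths are in mm, angles in rad, forces in N, time in s.
With the tool pointing down it reaches from about 350 to 875 mm from the base axis. Payload 4.2 kg.
Tool frame: the origin (TCP) lies midway between the tips of the shut fingers; the grasp point (between the pads) lies 19 mm behind it (arm.grasp_offset is the distance from the TCP to the grasp point, in mm); z points along the fingers, y is the line along which they close (so a half turn about z gives the same grasp; the last joint's range is limited). The gripper opens to 85 mm and grips with 20 to 120 N. Pads are 22 mm wide; open, the fingers measure 114 mm over their backs; the gripper's body (76 mm by 85 mm) begins 54 mm behind the grasp point. The pads swing forward as they close: fully open they stand 13 mm farther back than shut.
Start: joints at [-1.028, 0.385, 0.008, 0, -1.194, -0.259], TCP at [175.02, -599.973, 231.312] pointing down, gripper open.
Joint ranges: [-3.14, 3.14], [-1.21, 2.06], [-1.07, 1.41], [-3.16, 2.05], [-2.99, -0.16], [-3.1, 3.1]. Speed limits (rad/s): [2.79, 2.79, 3.14, 3.14, 3.14, 3.14].

## Interface

Orientations are given as a unit quaternion [x, y, z, w].
In Python, from bench import arm gives the robot as it stands. The module is installed in compiled form; this text tells all that it offers.
- The arm moves only by the tool servo_tool, never from a script. Its argument "increments" is a list of rows, each a list of 7 numbers: the opening, from 0 (shut) to 1 (fully open), then the shift along the tool's x, y, z in m, then the turn, a rotation vector about the tool's x, y, z in degrees. In form: [[grip, x, y, z, ax, ay, az], ...]. A call has 1 to 12 rows; each row is the pose to reach, as a shift and turn from the pose commanded when the call began, along the tool's axes at that moment; what a row does not reach only later rows make up. A row lasts 1/8 s, in which the tool goes at most 62.5 mm and 10.7 degrees, less where a joint would pass 70% of its speed; a pose out of reach is approached as far as the arm can. A call with a gripper value outside its range is refused whole. The fingers move at their own pace and stop on an object; the grip force is fixed at half the most. Time passes only in rows, so rows that repeat a pose let the fingers close. It gives the time, the measured TCP pose, the force, the opening and the grip force at its end, in the units of the state.
- arm.read_state(): the state, without advancing time (a new reading comes with each control period).
- arm.get_image(name): name is "scene" or "side" or "wrist"; returns a dict with "color" (384x512x3 uint8, red, green, blue), "fx", "fy", "cx", "cy" (pixels), "k1" (the pictures are not rectified: a ray, as slopes to the right and down, at radius r is drawn at 1 + k1 r^2 times it, then the intrinsics apply), "rvec" (rotation vector, rad) and "tvec" (3), from world to camera coordinates, as OpenCV has them; the wrist camera has in their place "hand_eye" (4x4, takes a point from camera to tool coordinates, whose origin is the TCP and whose axes are the flange's). Camera axes: x right, y down, z forward; pixel columns grow to the right and rows downward; lengths in mm; the calibration is good to about 2 mm. A picture is of the moment at which its call begins: read the wrist's pose just before it. There is no depth.
- arm.job_done(): hands the job in; it is judged then, once.
Trained networks look in the newest picture that a camera, given by its name, has taken for a name from the list of things; names that differ only in an ending like _2 or _b are one class to them, and where a whole thing is asked for, a point or a joint stands for the part that bears it (a point fixed in the world has none). Each returns a list of dicts, best first, with "p" (0 to 1); they miss things now and then, are a little off and sometimes report something else, mostly with a low value. They report only what shows in the picture. A call takes as long as a camera call. They do not tell look-alikes from the thing itself.
- arm.look_for(camera, thing): "box" ([centre column, centre row, width, height] in pixels, round what is visible of it).
- arm.spot_point(camera, thing): "centre" ([column, row] in pixels: a listed point, or the origin of a listed thing).
The state is a dict: "clock": time; "joints": joint angles; "joint_vel": joint speeds; "joint_efforts": joint torques, N m; "position": TCP position; "ee_rot": TCP orientation; "contact_force": force on the tool from outside, world axes, zero at the start; "wrist_torque": the same for the moment, N m; "gripper_width": finger opening in mm; "grasp_force": force on a finger pad.
Only numpy, scipy, OpenCV 4.12 (cv2) and the standard library are available. Lean on these libraries where they do the work, as an engineer would, in place of code of your own. Each camera call takes 0.05 s, during which the arm holds its last target. There are 200 camera calls.

## Working session

There is one attempt and no reset: what is moved stays moved. The work goes in short steps, Python scripts to look and compute and a tool call to move; the robot and the scene stay as the last step left them, time stands still between calls to the robot, and variables do not carry over. Pictures are saved under pics/ and viewed, at most 14 in all, crops included, and the job is handed in when it is done.

Besides the shell and the picture viewer there is one more tool, called by a JSON object that holds its "op" and its "data". servo_tool: Moves the arm, as the interface text tells. Its arguments: {"type":"object","properties":{"increments":{"type":"array","items":{"type":"array","items":{"type":"number"}}}},"required":["increments"]}

```bash
mkdir -p pics
cat > h.py <<'E'
import numpy as np, cv2
from scipy.spatial.transform import Rotation as R
from bench import arm
def cam(name):
    st=arm.read_state(); im=arm.get_image(name)
    if 'hand_eye' in im:
        T=np.eye(4);T[:3,:3]=R.from_quat(st['ee_rot']).as_matrix();T[:3,3]=st['position']
        M=T@np.array(im['hand_eye'])
    else:
        V=np.eye(4);V[:3,:3]=cv2.Rodrigues(np.array(im['rvec'],float))[0];V[:3,3]=np.ravel(im['tvec']);M=np.linalg.inv(V)
    im['M']=M;return im
def ray(im,px):
    K=np.array([[im['fx'],0,im['cx']],[0,im['fy'],im['cy']],[0,0,1.]])
    u=cv2.undistortPoints(np.array([[px]],float),K,np.array([im['k1'],0,0,0.]))[0,0]
    d=im['M'][:3,:3]@np.array([u[0],u[1],1]);return im['M'][:3,3],d/np.linalg.norm(d)
def proj(im,P):
    c=np.linalg.inv(im['M'])@np.append(P,1);x,y=c[0]/c[2],c[1]/c[2];s=1+im['k1']*(x*x+y*y)
    return np.array([im['fx']*x*s+im['cx'],im['fy']*y*s+im['cy']])
def atz(im,px,z):
    o,d=ray(im,px);return o+d*(z-o[2])/d[2]
def tri(rays):
    A=np.zeros((3,3));b=np.zeros(3)
    for o,d in rays:
        Q=np.eye(3)-np.outer(d,d);A+=Q;b+=Q@o
    p=np.linalg.solve(A,b);return p,[float(np.linalg.norm((np.eye(3)-np.outer(d,d))@(p-o))) for o,d in rays]
def save(im,n): cv2.imwrite('pics/'+n+'.png',im['color'][...,::-1])
E
python3 - <<'E'
from h import *
np.set_printoptions(precision=1,suppress=True)
st=arm.read_state();print(st['position'],st['ee_rot'],arm.grasp_offset,st['clock'])
ims={}
for n in ['scene','side','wrist']: ims[n]=cam(n);save(ims[n],n+'0');print(n,ims[n]['M'][:3,3],ims[n]['M'][:3,2],ims[n]['fx'],ims[n]['k1'])
for t in ['tall_bottle','dropper_bottle','squat_jar','slim_vial','dish_tall_bottle','tray','conical_flask_1']:
    rs=[]
    for n in ['scene','side']:
        s=arm.spot_point(n,t);print(t,n,[(np.round(q['centre']),round(q['p'],2)) for q in s[:5]],[np.round(q['box']) for q in arm.look_for(n,t)[:3]])
        if s: rs.append(ray(ims[n],s[0]['centre']))
    if len(rs)==2: print('   ',*tri(rs))
cv2.imwrite('pics/both.png',np.vstack([ims['scene']['color'],ims['side']['color']])[...,::-1][:, :])
E
```

```text
[ 174.9 -599.4  230.2] [-0.1  1.   0.  -0. ] 18.700000000000003 0.0
scene [161.  412.9 556.5] [ 0.5 -0.6 -0.6] 348.09838225313257 0.0344396808945785
side [131.9 722.2 396.5] [ 0.5 -0.8 -0.3] 461.9655507457769 0.0335169798462619
wrist [  96.6 -623.1  372.5] [ 0.3  0.1 -0.9] 266.35836532059113 0.011412795545829187
tall_bottle scene [(array([170., 249.]), 0.58)] [array([324., 191., 108.,  60.])]
tall_bottle side [(array([158., 243.]), 0.67)] [array([158., 221.,  28.,  58.])]
    [667.9 123.5   2. ] [2.481407265460017, 2.481407265460129]
dropper_bottle scene [(array([200., 187.]), 0.23)] [array([192., 252.,  14.,  31.]), array([200., 162.,  31.,  67.])]
dropper_bottle side [(array([274., 267.]), 0.68), (array([192., 248.]), 0.63)] [array([193., 232.,  22.,  42.])]
    [430.5 194.9 174.8] [117.50512737602274, 117.50512737602268]
squat_jar scene [(array([221., 282.]), 0.72)] [array([224., 276.,  24.,  38.]), array([199., 162.,  32.,  70.])]
squat_jar side [(array([233., 257.]), 0.75)] [array([232., 244.,  29.,  36.])]
    [509.1 119.9   8.5] [5.0059151743998616, 5.005915174399877]
slim_via
[... 418 characters left out ...]
2921489082543]
dish_tall_bottle scene [(array([173., 250.]), 0.51)] [array([174., 250.,  32.,  21.])]
dish_tall_bottle side [(array([163., 246.]), 0.66)] [array([160., 245.,  38.,  16.])]
    [663.9 118.4  -4.4] [3.9749300491746573, 3.974930049174632]
tray scene [(array([320., 189.]), 0.74)] [array([323., 193., 110.,  62.]), array([224., 286.,  38.,  22.])]
tray side [(array([306., 190.]), 0.58)] [array([309., 185., 128.,  36.])]
    [ 542.7 -300.7  -16.4] [4.7253280983152965, 4.72532809831548]
conical_flask_1 scene [(array([196., 263.]), 0.3)] []
conical_flask_1 side [(array([170., 198.]), 0.95)] [array([171., 167.,  35.,  80.])]
    [531.4 193.3 128.9] [32.6849062231389, 32.68490622313864]
```

View pics/scene0.png

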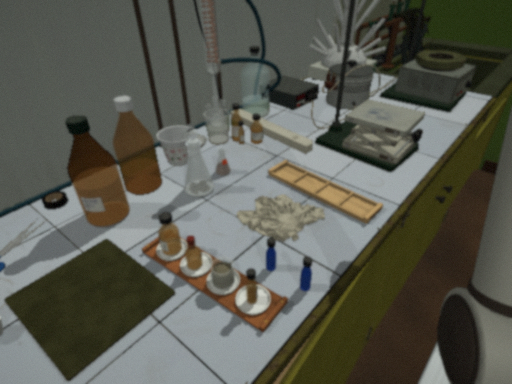

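View pics/side0.png

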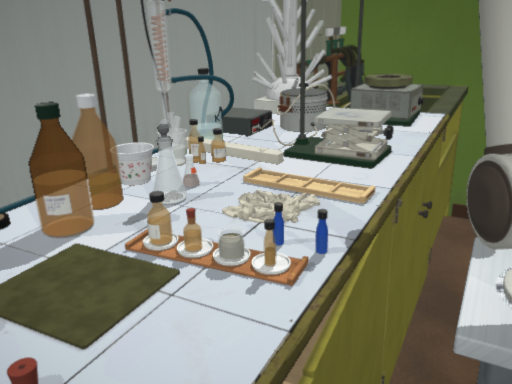

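The four listed items stand on the brown board (scene pixels): tall bottle (170,240), dropper (193,255), jar (223,277) and brown vial (252,290). The vial is nearest the robot.

Candidates for slim_vial are (252,290) brown, in a white dish; (271,254) blue; and (306,273) blue. The brown one fits, since it is brown with a black cap and stands in a dish. I'll check it in a crop and fit the rows.

Run:
```python
from h import *
np.set_printoptions(precision=1,suppress=True)
ims={n:cam(n) for n in ['scene','side']}
print('clutter z0:')
for n,l in [('scene',{'blueA':(271,270),'blueB':(306,290),'standbase_L':(317,145),'standbase_R':(418,150),'standbase_front':(385,166),'flask':(199,192),'stones':(280,218)}),('side',{'blueA':(279,243),'blueB':(321,252),'standbase_front':(350,161),'standL':(287,154),'flask':(169,199)})]:
    for k,p in l.items(): print(n,k,atz(ims[n],p,0)[:2])
for n in ims:
    c=ims[n]['color']; hsv=cv2.cvtColor(c,cv2.COLOR_RGB2HSV)
    # tray mask
    x0,y0,x1,y1={'scene':(260,155,390,225),'side':(235,165,380,205)}[n]
    m=np.zeros(c.shape[:2],np.uint8); m[y0:y1,x0:x1]=cv2.inRange(hsv,(8,70,60),(30,255,255))[y0:y1,x0:x1]
    k,L,S,C=cv2.connectedComponentsWithStats(m); i=1+np.argmax(S[1:,4]); pts=np.argwhere(L==i)[:,::-1]
    g=np.array([atz(ims[n],p.astype(float),13)[:2] for p in pts],np.float32)
    print(n,'tray',S[i],cv2.minAreaRect(g)); 
    x0,y0,x1,y1={'scene':(135,220,300,335),'side':(115,215,315,285)}[n]
    m=np.zeros(c.shape[:2],np.uint8); m[y0:y1,x0:x1]=cv2.inRange(hsv,(0,0,150),(180,45,255))[y0:y1,x0:x1]
    m2=np.zeros_like(m); m2[y0:y1,x0:x1]=cv2.inRange(hsv,(3,110,50),(14,255,230))[y0:y1,x0:x1]
    k,L,S,C=cv2.connectedComponentsWithStats(m2); i=1+np.argmax(S[1:,4]); pts=np.argwhere(L==i)[:,::-1]
    g=np.array([atz(ims[n],p.astype(float),6)[:2] for p in pts],np.float32); print('board',S[i],cv2.minAreaRect(g))
c=ims['side']['color'][150:290,120:380]; c2=ims['scene']['color'][140:340,130:400]
cv2.imwrite('pics/crop1.png',np.vstack([cv2.resize(c,(700,377),interpolation=cv2.INTER_CUBIC)[:,:]])[...,::-1])
cv2.imwrite('pics/crop2.png',cv2.resize(c2,(800,592),interpolation=cv2.INTER_CUBIC)[...,::-1])
```

```text
clutter z0:
scene blueA [461.8  28.1]
scene blueB [377.7  23.8]
scene standbase_L [ 681.1 -489.3]
scene standbase_R [ 412.9 -664.3]
scene standbase_front [ 452.7 -506.6]
scene flask [783.9 -61.6]
scene stones [ 548.4 -115.4]
side blueA [461.8  24.5]
side blueB [379.8  23.7]
side standbase_front [ 495.4 -525.2]
side standL [ 690.4 -520.1]
side flask [789.6 -67.8]
scene tray [ 269  160  113   63 2362] ((534.078125, -272.12725830078125), (94.79753112792969, 324.5621643066406), 86.523193359375)
board [ 143  238  144   93 1599] ((551.576171875, 118.86737823486328), (330.83837890625, 81.48956298828125), 3.8115687370300293)
side tray [ 244  168  131   35 1961] ((529.15966796875, -264.1534118652344), (112.20066833496094, 329.0812072753906), 87.13262176513672)
board [ 126  231  182   54 1644] ((547.8231201171875, 126.44358825683594), (335.3062438964844, 91.4464111328125), 6.665902614593506)
```

View pics/crop2.png

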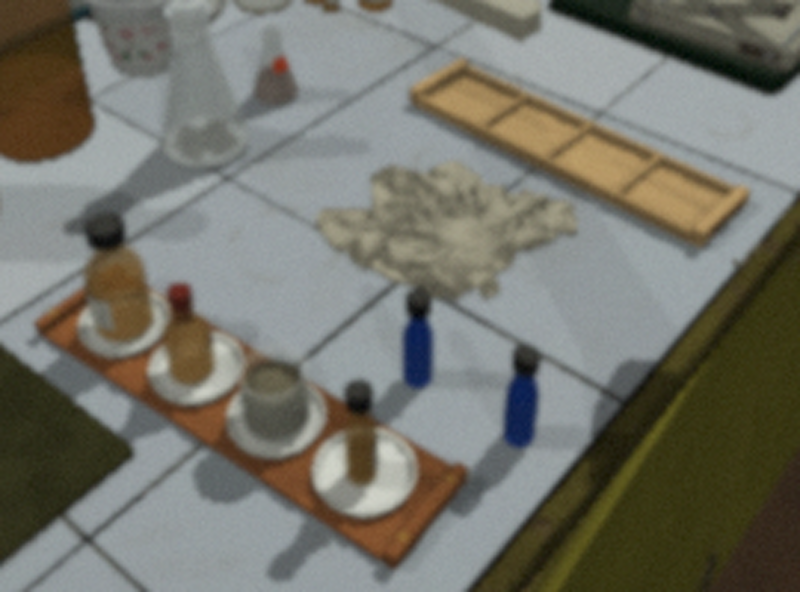

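The crop confirms it: the brown vial stands in the nearest dish at crop (362,440). The blue ones at (418,345) and (522,400) stand on the bare worktop and stay put. Next I'll write a move planner and bring the wrist camera over the tray.

```bash
cat >> h.py <<'E'
def plan(*tgts):
    """tgts: (x,y,z,yawdeg) of TCP, yaw = direction of tool y axis minus world y; prints shift m & rotvec deg in current tool frame"""
    st=arm.read_state();Rc=R.from_quat(st['ee_rot']);p=np.array(st['position'])
    m=Rc.as_matrix();print('t',st['clock'],'pos',np.round(p,1),'yaw',round(np.degrees(np.arctan2(-m[0,1],m[1,1])),2),'tilt',np.round(m[:,2],3),'J',np.round(st['joints'],2))
    for x,y,z,a in tgts:
        Rt=R.from_euler('z',a,degrees=True)*R.from_matrix(np.diag([-1.,1,-1]))
        print((x,y,z,a),'->',np.round(Rc.inv().apply(np.array([x,y,z])-p)/1000,4),np.round((Rc.inv()*Rt).as_rotvec(degrees=True),2))
E
python3 -c "
from h import *
plan((300,-330,330,0),(450,-270,330,0),(450,-270,330,-3),(300,-330,330,180))"
```

```text
t 1.65 pos [ 175.  -600.   231.3] yaw 16.26 tilt [ 0.  0. -1.] J [-1.03  0.38  0.01 -0.   -1.19 -0.26]
(300, -330, 330, 0) -> [-0.1956  0.2242 -0.0987] [ 0.    0.   16.26]
(450, -270, 330, 0) -> [-0.3564  0.2398 -0.0987] [ 0.    0.   16.26]
(450, -270, 330, -3) -> [-0.3564  0.2398 -0.0987] [ 0.    0.   19.26]
(300, -330, 330, 180) -> [-0.1956  0.2242 -0.0987] [  -0.      0.   -163.74]
```

{"op": "servo_tool", "data": {"increments": [[1,-0.05,0.056,-0.05,0,0,8],[1,-0.1,0.112,-0.08,0,0,12],[1,-0.15,0.168,-0.098,0,0,16.3],[1,-0.196,0.224,-0.098,0,0,16.3],[1,-0.25,0.23,-0.098,0,0,16.3],[1,-0.31,0.236,-0.098,0,0,16.3],[1,-0.356,0.24,-0.098,0,0,16.3],[1,-0.356,0.24,-0.098,0,0,16.3],[1,-0.356,0.24,-0.098,0,0,16.3],[1,-0.356,0.24,-0.098,0,0,16.3]]}}

```text
clock: 2.9
position: [449.0, -270.0, 329.3]
ee_rot: [0.0, 1.0, 0.0, -0.0]
contact_force: [-1.1, 0.1, 0.6]
gripper_width: 85.3
grasp_force: 0.0
```

Run:
```python
from h import *
plan((450,110,330,0))
im=cam('wrist');save(im,'w_tray');np.save('w1.npy',im,allow_pickle=True);print(im['M'][:3,3])
print(arm.spot_point('wrist','tray'),arm.look_for('wrist','tray'))
```

```text
t 2.9 pos [ 449.  -270.   329.3] yaw -0.05 tilt [-0.  0. -1.] J [-0.23  0.16 -0.06  0.   -1.35 -1.34]
(450, 110, 330, 0) -> [-0.0006  0.38   -0.0007] [ 0.   -0.02 -0.05]
[ 367.4614769  -270.50153697  471.42893832]
[{'centre': [257.2, 198.0], 'p': 0.83}] [{'box': [259.4, 191.2, 51.7, 166.7], 'p': 0.58}]
```

View pics/w_tray.png

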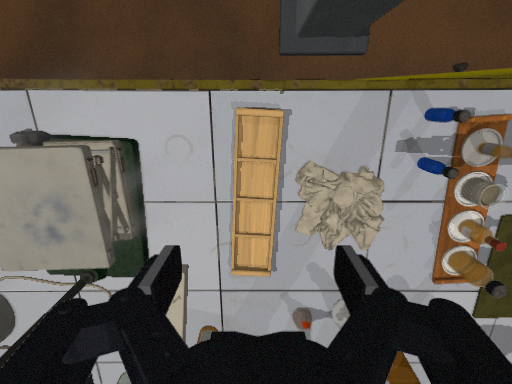

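The wrist view shows the tray upright with corners near (236,108), (284,111), (271,275) and (231,272). The dish row is at the right edge, with the crumpled cloth between them. Now I'll look from above the row.

{"op": "servo_tool", "data": {"increments": [[1,0,0.06,0,0,0,0],[1,0,0.12,0,0,0,0],[1,0,0.18,0,0,0,0],[1,0,0.24,0,0,0,0],[1,0,0.3,0,0,0,0],[1,0,0.36,0,0,0,0],[1,0,0.38,0,0,0,0],[1,0,0.38,0,0,0,0],[1,0,0.38,0,0,0,0]]}}

```text
clock: 4.18
position: [449.7, 109.1, 329.5]
ee_rot: [0.001, 1.0, 0.0, 0.0]
contact_force: [0.6, -0.3, 0.2]
gripper_width: 85.6
grasp_force: 0.0
```

Run:
```python
from h import *
np.set_printoptions(precision=1,suppress=True)
plan((450,110,330,0))
im=cam('wrist');save(im,'w_row');np.save('w2.npy',im,allow_pickle=True);print(im['M'][:3,3])
ims=[np.load('w1.npy',allow_pickle=True).item(),im]
side=cam('side')
s2={'tall_bottle':(158,243),'dropper_bottle':(192,248),'squat_jar':(233,257),'slim_vial':(269,267)}
for t in ['tall_bottle','dropper_bottle','squat_jar','slim_vial','dish_tall_bottle']:
    s=arm.spot_point('wrist',t);print(t,[(np.round(q['centre']),round(q['p'],2)) for q in s[:5]],[np.round(q['box']) for q in arm.look_for('wrist',t)[:4]])
    if s and t in s2: print('  tri side',*tri([ray(im,s[0]['centre']),ray(side,s2[t])]),'z9',atz(im,s[0]['centre'],9))
# tray corners in w1, tray and board mask
for i,q in enumerate(ims):
    hsv=cv2.cvtColor(q['color'],cv2.COLOR_RGB2HSV)
    for nm,lo,hi,z in [('tray',(10,70,120),(25,255,255),15),('board',(3,120,50),(13,255,255),6)]:
        m=cv2.inRange(hsv,lo,hi);m[:92]=0
        k,L,S,C=cv2.connectedComponentsWithStats(m); j=1+np.argmax(S[1:,4]); pts=np.argwhere(L==j)[:,::-1].astype(float)
        g=np.array([atz(q,p,z)[:2] for p in pts],np.float32); print(i,nm,S[j],cv2.minAreaRect(g))
```

```text
t 4.175 pos [449.7 109.1 329.5] yaw -0.1 tilt [ 0.  0. -1.] J [ 0.6  0.  -0.2  0.  -1.3 -2.2]
(450, 110, 330, 0) -> [-0.  0. -0.] [ 0.   0.  -0.1]
[368.  108.7 471.6]
tall_bottle [(array([263., 257.]), 0.94)] [array([268., 273.,  27.,  45.])]
  tri side [666.  120.4  -1.9] [2.9433633989381085, 2.9433633989380925] z9 [656. 119.   9.]
dropper_bottle [(array([264., 227.]), 0.69)] [array([267., 234.,  19.,  26.])]
  tri side [590.3 121.4   6.8] [0.6134937223778775, 0.6134937223781842] z9 [589.9 121.6   9. ]
squat_jar [(array([262., 186.]), 0.82)] [array([263., 193.,  26.,  34.])]
  tri side [508.4 115.8   5.3] [1.2088792555666747, 1.2088792555667485] z9 [508.5 116.2   9. ]
slim_vial [(array([209., 159.]), 0.75), (array([262., 146.]), 0.74), (array([206., 114.]), 0.69)] [array([262., 151.,  10.,  18.]), array([264., 184.,  38.,  25.]), array([203., 115.,  24.,  12.]), array([206., 168.,  18.,  24.])]
  tri side [480.1  13.9 -61.9] [7.694103796206099, 7.694103796205957] z9 [459.   24.1   9. ]
dish_tall_bottle [(array([266., 258.]), 0.77)] [array([267., 258.,  36.,  28.]), array([264., 192.,  28.,  32.])]
0 tray [ 231  108   53  169 6913] ((533.124755859375, -276.5265197753906), (79.10196685791016, 319.3619689941406), 86.78376770019531)
0 board [454 115  56  35 393] ((402.8310241699219, 102.09091186523438), (42.245059967041016, 93.83258056640625), 29.71273422241211)
1 tray [   0  107   81  170 6827] ((533.0239868164062, -275.0722351074219), (82.62081909179688, 320.029296875), 86.83080291748047)
1 board [ 238  135   48  148 1264] ((567.0283813476562, 120.24201965332031), (295.3773193359375, 78.54324340820312), 3.6467607021331787)
```

View pics/w_row.png

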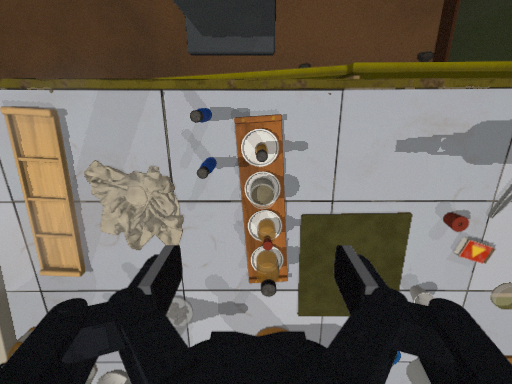

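Wrist view over the row, top to bottom: brown vial (262,150), jar (263,188), dropper (267,235), tall bottle (267,275). The blue vials are at (201,115) and (207,167). I'll enlarge to pick the tops and triangulate them.

Run:
```python
from h import *
im=np.load('w2.npy',allow_pickle=True).item();side=cv2.imread('pics/side0.png')[...,::-1]
a=cv2.resize(im['color'][110:300,225:305],None,fx=3.1,fy=3.1,interpolation=cv2.INTER_CUBIC)
b=cv2.resize(side[185:285,120:310],None,fx=2.9,fy=2.9,interpolation=cv2.INTER_CUBIC)
o=np.zeros((592,800,3),np.uint8);o[:a.shape[0],:a.shape[1]]=a;o[:b.shape[0],249:249+b.shape[1]]=b
cv2.imwrite('pics/enl.png',o[...,::-1]);print(a.shape,b.shape)
```

```text
(589, 248, 3) (290, 551, 3)
```

View pics/enl.png

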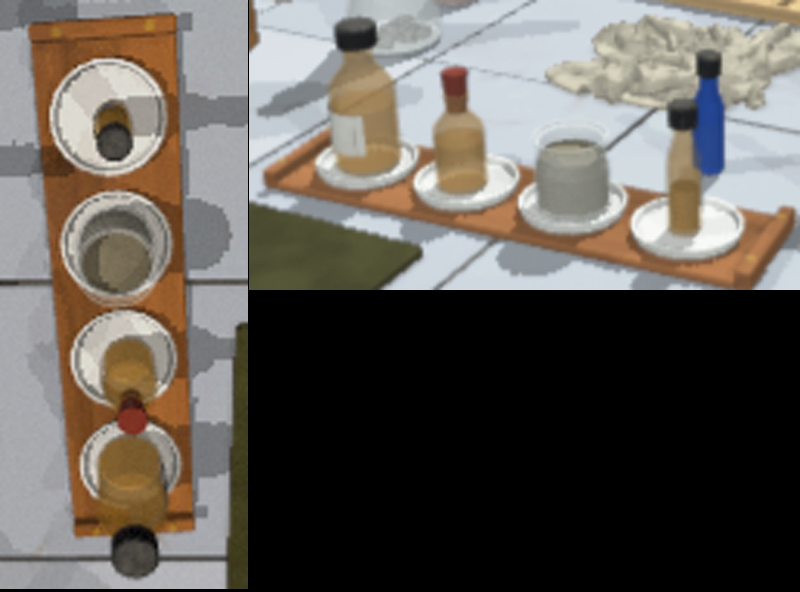

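Run:
```python
from h import *
np.set_printoptions(precision=1,suppress=True)
w=np.load('w2.npy',allow_pickle=True).item();s=cam('side')
top={'vial':((114,140),(682,107),89),'jar':((117,260),(572,136),55),'dropper':((132,416),(454,72),85),'tall':((134,550),(357,27),105)}
dish={'vial':((107,116),(687,226)),'jar':((116,243),(573,203)),'dropper':((123,357),(466,182)),'tall':((130,463),(367,163))}
W=lambda p:(225+p[0]/3.1,110+p[1]/3.1); S=lambda p:(120+(p[0]-249)/2.9,185+p[1]/2.9)
for k,(a,b,z) in top.items():
    print(k,'tri top',*tri([ray(w,W(a)),ray(s,S(b))]),'wrist@z',atz(w,W(a),z)[:2],'side@z',atz(s,S(b),z)[:2])
    a,b=dish[k];print('   dish tri',*tri([ray(w,W(a)),ray(s,S(b))]),'wrist@13',atz(w,W(a),13)[:2])
c=np.array([551.6,119.5]);u=np.array([np.cos(.064),np.sin(.064)])
print([c+u*d for d in(-111,-37,37,111)])
c=np.array([533.1,-276.2]);u=np.array([np.cos(-.056),np.sin(-.056)])
print('tray',[c+u*d for d in(-111,-37,37,111)])
plan((440,113,180,4),(440,113,50,4),(440,113,60,4))
```

```text
vial tri top [437.2 114.4  85.3] [0.8557594536661339, 0.855759453666117] wrist@z [437.3 114.7] side@z [432.6 121.7]
   dish tri [437.1 111.5   8.9] [1.3473895864089211, 1.3473895864090362] wrist@13 [437.8 111.9]
jar tri top [507.7 116.9  53.9] [0.3481879119512474, 0.34818791195118703] wrist@z [507.7 117. ] side@z [506.1 118.9]
   dish tri [510.9 116.6   9.2] [1.729554882514502, 1.7295548825144815] wrist@13 [511.4 117.2]
dropper tri top [584.3 124.5  84. ] [0.5656573354778658, 0.5656573354779655] wrist@z [584.4 124.7] side@z [582.1 126.7]
   dish tri [584.8 121.4   8.9] [1.3212087210108803, 1.3212087210107635] wrist@13 [584.2 121.8]
tall tri top [654.8 125.7 102.1] [0.43642642269411513, 0.4364264226941847] wrist@z [653.  125.7] side@z [648.8 132. ]
   dish tri [659.2 126.2   8.5] [1.8833414206426045, 1.8833414206425967] wrist@13 [658.4 126.7]
[array([440.8, 112.4]), array([514.7, 117.1]), array([588.5, 121.9]), array([662.4, 126.6])]
tray [array([ 422.3, -270. ]), array([ 496.2, -274.1]), array([ 570. , -278.3]), array([ 643.9, -282.4])]
t 4.825 pos [449.9 110.1 329.3] yaw -0.04 tilt [ 0. -0. -1.] J [ 0.6  0.  -0.2  0.  -1.3 -2.2]
(440, 113, 180, 4) -> [0.  0.  0.1] [-0.  0. -4.]
(440, 113, 50, 4) -> [0.  0.  0.3] [-0.  0. -4.]
(440, 113, 60, 4) -> [0.  0.  0.3] [-0.  0. -4.]
```

Measured heights (tops 85, 54, 84 and 102 mm; dishes about 9 mm) match the text. Positions are vial (437,114), jar (508,117), dropper (584,124) and tall bottle (655,126). The tray compartments are at (422,-270), (496,-274), (570,-278) and (644,-282). I'll pick the vial first; the tool axes are now -X, +Y, -Z.

{"op": "servo_tool", "data": {"increments": [[1,0.013,0.004,0.05,0,0,0],[1,0.013,0.004,0.1,0,0,0],[1,0.013,0.004,0.15,0,0,0],[1,0.013,0.004,0.19,0,0,0],[1,0.013,0.004,0.19,0,0,0],[1,0.013,0.004,0.19,0,0,0]]}}

```text
clock: 5.58
position: [438.1, 114.8, 140.8]
ee_rot: [-0.0, 1.0, 0.0, 0.001]
contact_force: [-0.0, 0.6, 0.3]
gripper_width: 85.6
grasp_force: 0.0
```

Run:
```python
from h import *
np.set_printoptions(precision=1,suppress=True)
plan()
im=cam('wrist');save(im,'w_vial');s=arm.spot_point('wrist','slim_vial');print(s[:3],[proj(im,(437,114,z)) for z in (9,89)],im['M'][:3,3])
for q in s[:3]: print(atz(im,q['centre'],9))
```

```text
t 5.575 pos [438.1 114.8 140.8] yaw 0.0 tilt [ 0.  0. -1.] J [ 0.6  0.2 -0.5  0.  -0.8 -2.2]
[{'centre': [168.7, 134.6], 'p': 0.96}, {'centre': [175.6, 206.8], 'p': 0.63}, {'centre': [259.0, 183.9], 'p': 0.6}] [array([257.2, 183.6]), array([257.2, 212.5])] [356.1 114.1 282.7]
[385.6  24.9   9. ]
[463.6  24.1   9. ]
[437.3 115.9   9. ]
```

View pics/w_vial.png

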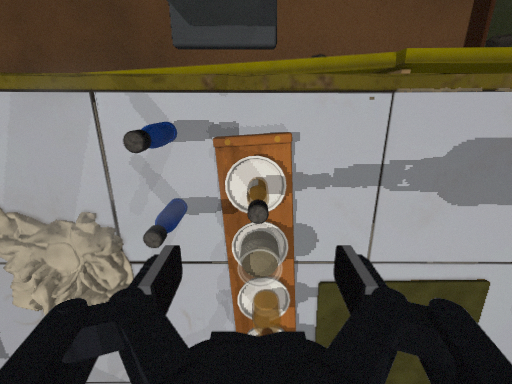

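The vial cap is at (258,211), against a predicted (257,212), so it lies between the fingers. I'll descend and grip.

{"op": "servo_tool", "data": {"increments": [[1,0.001,0,0.03,0,0,0],[1,0.001,0,0.06,0,0,0],[1,0.001,0,0.09,0,0,0],[1,0.001,0,0.112,0,0,0],[1,0.001,0,0.112,0,0,0],[0,0.001,0,0.112,0,0,0],[0,0.001,0,0.112,0,0,0],[0,0.001,0,0.112,0,0,0],[0,0.001,0,0.112,0,0,0],[0,0.001,0,0.112,0,0,0],[0,0.001,0,0.112,0,0,0],[0,0.001,0,0.112,0,0,0]]}}

```text
clock: 7.18
position: [436.2, 114.3, 28.0]
ee_rot: [0.0, 1.0, 0.0, 0.0]
contact_force: [-1.0, -0.5, 5.9]
gripper_width: 18.4
grasp_force: 58.5
```

{"op": "servo_tool", "data": {"increments": [[0,0,0,-0.005,0,0,0],[0,0,0,-0.015,0,0,0],[0,0,0,-0.035,0,0,0],[0,0,0,-0.065,0,0,0],[0,0,0,-0.1,0,0,0],[0,0,0,-0.13,0,0,0],[0,0,0,-0.14,0,0,0],[0,0,0,-0.14,0,0,0]]}}

```text
clock: 8.18
position: [435.7, 114.1, 167.6]
ee_rot: [0.0, 1.0, 0.0, 0.0]
contact_force: [-1.2, 0.1, 0.1]
gripper_width: 18.6
grasp_force: 58.5
```

{"op": "servo_tool", "data": {"increments": [[0,-0.01,-0.02,0,0,0,0],[0,-0.029,-0.055,0,0,0,0],[0,-0.05,-0.096,0,0,0,0],[0,-0.074,-0.141,0,0,0,0],[0,-0.098,-0.186,0,0,0,0],[0,-0.121,-0.231,0,0,0,0],[0,-0.145,-0.276,0,0,0,0],[0,-0.168,-0.32,0,0,0,0],[0,-0.187,-0.356,0,0,0,0],[0,-0.2,-0.381,0,0,0,0],[0,-0.208,-0.396,0,0,0,0],[0,-0.208,-0.396,0,0,0,0]]}}

```text
clock: 9.68
position: [642.8, -282.7, 164.2]
ee_rot: [0.001, 1.0, 0.001, -0.002]
contact_force: [-0.6, 1.0, -0.0]
gripper_width: 18.3
grasp_force: 58.6
```

Run:
```python
from h import *
np.set_printoptions(precision=1,suppress=True)
plan()
im=cam('wrist');save(im,'w_place1');
hsv=cv2.cvtColor(im['color'],cv2.COLOR_RGB2HSV);m=cv2.inRange(hsv,(10,70,120),(25,255,255));
print('compartment corners z5 (34mm)')
c=np.array([533.1,-276.2]);u=np.array([np.cos(-.056),np.sin(-.056)]);v=np.array([-u[1],u[0]])
print([proj(im,np.append(c+u*(111+a)+v*b,5)) for a in(-34,34) for b in(-34,34)], [proj(im,np.append(c+u*a+v*b,15)) for a in(-160,160) for b in(-40,40)])
k,L,S,C=cv2.connectedComponentsWithStats(m); j=1+np.argmax(S[1:,4]);print(S[j])
g=np.array([atz(im,p.astype(float),15)[:2] for p in np.argwhere(L==j)[:,::-1]],np.float32);print(cv2.minAreaRect(g))
```

```text
t 9.675 pos [ 642.8 -282.7  164.2] yaw -0.15 tilt [-0.  0. -1.] J [-0.2  0.6  0.1 -0.  -1.1 -1.4]
compartment corners z5 (34mm)
[array([229.7, 149.2]), array([289.7, 152.4]), array([228.5, 205.4]), array([284.6, 208.2])] [array([ 226.6, -145.9]), array([ 325.7, -138.6]), array([222.4, 219.9]), array([289.3, 223.2])]
[  223     0    88   223 15698]
((579.7703857421875, -279.1935119628906), (78.9307861328125, 225.74485778808594), 86.82087707519531)
```

View pics/w_place1.png

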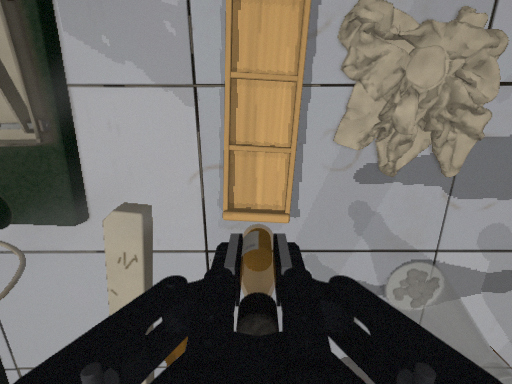

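The vial hangs from the fingers at (257,250), and the tray end matches the model within 1 mm. I'll lower it until it is about 1 mm above the floor.

{"op": "servo_tool", "data": {"increments": [[0,0,0,0.03,0,0,0],[0,0,0,0.065,0,0,0],[0,0,0,0.1,0,0,0],[0,0,0,0.125,0,0,0],[0,0,0,0.136,0,0,0],[0,0,0,0.14,0,0,0],[0,0,0,0.143,0,0,0],[0,0,0,0.143,0,0,0],[0,0,0,0.143,0,0,0]]}}

```text
clock: 10.85
position: [644.0, -282.2, 25.2]
ee_rot: [0.0, 1.0, -0.0, 0.001]
contact_force: [-0.2, -0.2, 0.1]
gripper_width: 18.2
grasp_force: 58.6
```

{"op": "servo_tool", "data": {"increments": [[0.3,0,0,0,0,0,0],[0.35,0,0,0,0,0,0],[0.5,0,0,0,0,0,0],[0.6,0,0,0,0,0,0],[0.6,0,0,0,0,0,0],[0.6,0,0,-0.03,0,0,0],[0.8,0,0,-0.08,0,0,0],[1,0,0,-0.13,0,0,0],[1,0,0,-0.15,0,0,0]]}}

```text
clock: 11.98
position: [645.1, -282.6, 178.9]
ee_rot: [0.0, 1.0, -0.001, 0.003]
contact_force: [0.7, -0.5, 0.3]
gripper_width: 85.0
grasp_force: 0.0
```

{"op": "servo_tool", "data": {"increments": [[1,0.018,0.052,0,0,0,0],[1,0.036,0.105,0,0,0,0],[1,0.055,0.16,0,0,0,0],[1,0.073,0.214,0,0,0,0],[1,0.091,0.268,0,0,0,0],[1,0.11,0.322,0,0,0,0],[1,0.128,0.376,0,0,0,0],[1,0.136,0.399,0,0,0,0],[1,0.136,0.399,0,0,0,0],[1,0.136,0.399,0,0,0,0]]}}

```text
clock: 13.22
position: [507.9, 116.7, 174.4]
ee_rot: [0.0, 1.0, -0.0, 0.0]
contact_force: [0.1, -0.4, 0.2]
gripper_width: 85.3
grasp_force: 0.0
```

Run:
```python
from h import *
np.set_printoptions(precision=1,suppress=True)
plan((508,117,24,0))
im=cam('wrist');save(im,'w_jar')
for t,z in [('squat_jar',9),('dropper_bottle',9),('tall_bottle',9)]:
    s=arm.spot_point('wrist',t);print(t,[(np.round(q['centre']),q['p'],atz(im,q['centre'],z)) for q in s[:2]])
sc=cam('side');save(sc,'side1');print(arm.spot_point('side','slim_vial'),proj(sc,(644,-282,5)),proj(sc,(644,-282,85)))
a=cv2.resize(sc['color'][140:215,230:400],None,fx=4,fy=4,interpolation=cv2.INTER_CUBIC);b=cv2.resize(im['color'][130:290,180:330],None,fx=1.8,fy=1.8,interpolation=cv2.INTER_CUBIC)
o=np.zeros((590,800,3),np.uint8);o[:a.shape[0],:a.shape[1]]=a;o[302:302+b.shape[0],:b.shape[1]]=b;cv2.imwrite('pics/chk1.png',o[...,::-1])
```

```text
t 13.225 pos [507.9 116.7 174.4] yaw -0.05 tilt [ 0. -0. -1.] J [ 0.5  0.3 -0.3  0.  -1.  -2.1]
(508, 117, 24, 0) -> [-0.   0.   0.2] [-0.   0.  -0.1]
squat_jar [(array([259., 181.]), 0.59, array([513., 118.,   9.]))]
dropper_bottle [(array([263., 237.]), 0.63, array([587.6, 122.8,   9. ]))]
tall_bottle [(array([263., 287.]), 0.73, array([665.1, 122.9,   9. ]))]
[{'centre': [319.9, 253.2], 'p': 0.95}, {'centre': [280.1, 243.0], 'p': 0.63}, {'centre': [266.6, 180.4], 'p': 0.6}] [265.5 177.9] [265.  147.9]
```

View pics/chk1.png

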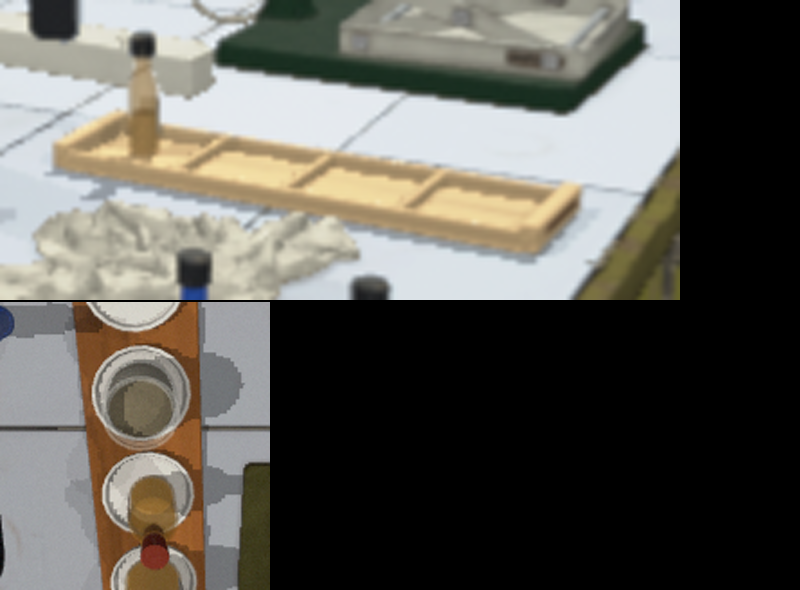

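The vial stands upright in the far compartment. The jar is centred between the fingers, so I'll grip it.

{"op": "servo_tool", "data": {"increments": [[1,-0.002,0,0.05,0,0,0],[1,-0.002,0,0.1,0,0,0],[1,-0.002,0,0.13,0,0,0],[1,-0.002,0,0.154,0,0,0],[1,-0.002,0,0.154,0,0,0],[1,-0.002,0,0.154,0,0,0],[0,-0.002,0,0.154,0,0,0],[0,-0.002,0,0.154,0,0,0],[0,-0.002,0,0.154,0,0,0],[0,-0.002,0,0.154,0,0,0],[0,-0.002,0,0.154,0,0,0]]}}

```text
clock: 14.9
position: [510.5, 117.4, 21.5]
ee_rot: [0.0, 1.0, 0.0, 0.001]
contact_force: [-0.9, 0.6, 5.7]
gripper_width: 43.9
grasp_force: 61.0
```

{"op": "servo_tool", "data": {"increments": [[0,0,0,-0.005,0,0,0],[0,0,0,-0.015,0,0,0],[0,0,0,-0.035,0,0,0],[0,0,0,-0.065,0,0,0],[0,0,0,-0.1,0,0,0],[0,0,0,-0.13,0,0,0],[0,0,0,-0.14,0,0,0],[0,0,0,-0.14,0,0,0]]}}

```text
clock: 15.9
position: [509.6, 117.1, 160.4]
ee_rot: [0.0, 1.0, 0.0, 0.0]
contact_force: [-0.6, -0.3, -1.3]
gripper_width: 44.1
grasp_force: 61.2
```

{"op": "servo_tool", "data": {"increments": [[0,-0.003,-0.02,0,0,0,0],[0,-0.008,-0.055,0,0,0,0],[0,-0.015,-0.096,0,0,0,0],[0,-0.021,-0.141,0,0,0,0],[0,-0.028,-0.186,0,0,0,0],[0,-0.035,-0.231,0,0,0,0],[0,-0.042,-0.276,0,0,0,0],[0,-0.048,-0.32,0,0,0,0],[0,-0.054,-0.356,0,0,0,0],[0,-0.058,-0.38,0,0,0,0],[0,-0.06,-0.395,0,0,0,0],[0,-0.06,-0.395,0,0,0,0]]}}

```text
clock: 17.4
position: [569.0, -278.3, 158.8]
ee_rot: [0.001, 1.0, 0.0, -0.001]
contact_force: [0.2, 0.2, -0.3]
gripper_width: 44.3
grasp_force: 61.3
```

{"op": "servo_tool", "data": {"increments": [[0,0,0,0.03,0,0,0],[0,0,0,0.065,0,0,0],[0,0,0,0.1,0,0,0],[0,0,0,0.125,0,0,0],[0,0,0,0.136,0,0,0],[0,0,0,0.14,0,0,0],[0,0,0,0.143,0,0,0],[0,0,0,0.143,0,0,0],[0,0,0,0.143,0,0,0]]}}

```text
clock: 18.52
position: [570.0, -278.1, 18.1]
ee_rot: [0.0, 1.0, -0.0, 0.001]
contact_force: [-0.9, 0.8, -1.8]
gripper_width: 44.3
grasp_force: 61.3
```

{"op": "servo_tool", "data": {"increments": [[0.6,0,0,0,0,0,0],[0.7,0,0,0,0,0,0],[0.85,0,0,0,0,0,0],[1,0,0,0,0,0,0],[1,0,0,0,0,0,0],[1,0,0,0,0,0,0],[1,0,0,-0.03,0,0,0],[1,0,0,-0.08,0,0,0],[1,0,0,-0.13,0,0,0],[1,0,0,-0.157,0,0,0]]}}

```text
clock: 19.77
position: [570.6, -278.3, 177.8]
ee_rot: [0.0, 1.0, -0.001, 0.002]
contact_force: [0.4, -0.2, -0.6]
gripper_width: 85.6
grasp_force: 0.0
```

{"op": "servo_tool", "data": {"increments": [[1,-0.002,0.052,0,0,0,0],[1,-0.004,0.105,0,0,0,0],[1,-0.006,0.16,0,0,0,0],[1,-0.008,0.214,0,0,0,0],[1,-0.01,0.268,0,0,0,0],[1,-0.012,0.322,0,0,0,0],[1,-0.014,0.376,0,0,0,0],[1,-0.015,0.401,0,0,0,0],[1,-0.015,0.401,0,0,0,0],[1,-0.015,0.401,0,0,0,0]]}}

```text
clock: 21.02
position: [584.6, 122.5, 174.2]
ee_rot: [0.001, 1.0, -0.0, -0.0]
contact_force: [-0.6, 0.4, 0.4]
gripper_width: 85.6
grasp_force: 0.0
```

Run:
```python
from h import *
np.set_printoptions(precision=1,suppress=True)
plan()
im=cam('wrist')
for t,z in [('dropper_bottle',9),('tall_bottle',9)]:
    s=arm.spot_point('wrist',t);print(t,[(np.round(q['centre']),q['p'],atz(im,q['centre'],z)) for q in s[:2]])
print([proj(im,(585,123.5,z)) for z in(9,85)])
sc=cam('side');print(arm.spot_point('side','squat_jar'),proj(sc,(570,-278,5)))
a=cv2.resize(sc['color'][140:215,230:400],None,fx=4,fy=4,interpolation=cv2.INTER_CUBIC);b=cv2.resize(im['color'][150:350,180:400],None,fx=1.4,fy=1.4,interpolation=cv2.INTER_CUBIC)
o=np.zeros((590,800,3),np.uint8);o[:a.shape[0],:a.shape[1]]=a;o[302:302+b.shape[0],:b.shape[1]]=b;cv2.imwrite('pics/chk2.png',o[...,::-1])
```

```text
t 21.025 pos [584.6 122.5 174.2] yaw -0.06 tilt [-0. -0. -1.] J [ 0.5  0.4 -0.1 -0.  -1.  -2. ]
dropper_bottle [(array([259., 180.]), 0.59, array([588.4, 123.1,   9. ]))]
tall_bottle [(array([262., 232.]), 0.7, array([657.7, 127.5,   9. ])), (array([260., 233.]), 0.39, array([659.2, 124.9,   9. ]))]
[array([258.9, 177.3]), array([259.3, 198.6])]
[{'centre': [291.5, 183.4], 'p': 0.74}] [291.2 182.3]
```

View pics/chk2.png

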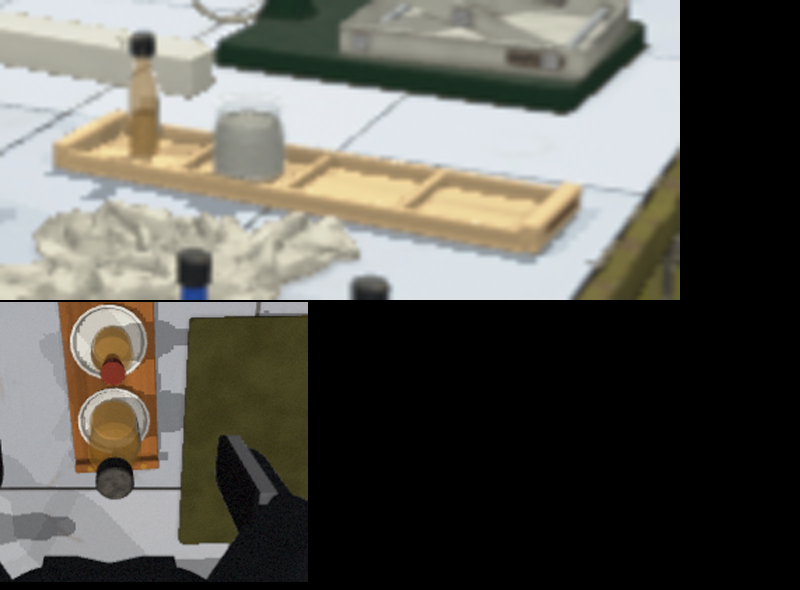

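The jar stands upright in compartment 2. The dropper's top is at (261,200), against a predicted (259,199), so I'll shift 2 mm in y and grip.

{"op": "servo_tool", "data": {"increments": [[1,-0.001,0.002,0.05,0,0,0],[1,-0.001,0.002,0.09,0,0,0],[1,-0.001,0.002,0.12,0,0,0],[1,-0.001,0.002,0.14,0,0,0],[1,-0.001,0.002,0.15,0,0,0],[1,-0.001,0.002,0.157,0,0,0],[1,-0.001,0.002,0.157,0,0,0],[0.6,-0.001,0.002,0.157,0,0,0],[0.5,-0.001,0.002,0.157,0,0,0]]}}

```text
clock: 22.4
position: [586.2, 125.2, 18.0]
ee_rot: [0.0, 1.0, 0.0, 0.001]
contact_force: [0.1, -0.0, -0.2]
gripper_width: 51.7
grasp_force: 0.0
```

{"op": "servo_tool", "data": {"increments": [[0,0,0,0,0,0,0],[0,0,0,0,0,0,0],[0,0,0,0,0,0,0],[0,0,0,0,0,0,0],[0,0,0,0,0,0,0]]}}

```text
clock: 23.02
position: [586.4, 125.3, 18.0]
ee_rot: [0.0, 1.0, 0.0, 0.001]
contact_force: [-1.4, -0.1, 5.6]
gripper_width: 29.5
grasp_force: 59.7
```

{"op": "servo_tool", "data": {"increments": [[0,0,0,-0.005,0,0,0],[0,0,0,-0.015,0,0,0],[0,0,0,-0.035,0,0,0],[0,0,0,-0.065,0,0,0],[0,0,0,-0.1,0,0,0],[0,0,0,-0.13,0,0,0],[0,0,0,-0.15,0,0,0],[0,0,0,-0.15,0,0,0]]}}

```text
clock: 24.02
position: [586.6, 125.3, 169.3]
ee_rot: [0.0, 1.0, 0.001, 0.002]
contact_force: [-0.3, -0.2, -0.7]
gripper_width: 29.3
grasp_force: 59.2
```

{"op": "servo_tool", "data": {"increments": [[0,0.004,-0.02,0,0,0,0],[0,0.012,-0.055,0,0,0,0],[0,0.022,-0.096,0,0,0,0],[0,0.032,-0.141,0,0,0,0],[0,0.042,-0.186,0,0,0,0],[0,0.052,-0.231,0,0,0,0],[0,0.062,-0.276,0,0,0,0],[0,0.072,-0.32,0,0,0,0],[0,0.08,-0.356,0,0,0,0],[0,0.086,-0.382,0,0,0,0],[0,0.09,-0.399,0,0,0,0],[0,0.09,-0.399,0,0,0,0]]}}

```text
clock: 25.52
position: [494.5, -274.8, 166.4]
ee_rot: [0.001, 1.0, 0.0, -0.001]
contact_force: [0.9, -0.3, -0.2]
gripper_width: 29.4
grasp_force: 59.3
```

{"op": "servo_tool", "data": {"increments": [[0,0,0,0.03,0,0,0],[0,0,0,0.065,0,0,0],[0,0,0,0.1,0,0,0],[0,0,0,0.13,0,0,0],[0,0,0,0.144,0,0,0],[0,0,0,0.15,0,0,0],[0,0,0,0.153,0,0,0],[0,0,0,0.153,0,0,0],[0,0,0,0.153,0,0,0]]}}

```text
clock: 26.65
position: [496.1, -274.1, 15.1]
ee_rot: [0.0, 1.0, -0.0, 0.001]
contact_force: [0.5, -0.2, -0.6]
gripper_width: 29.5
grasp_force: 59.3
```

{"op": "servo_tool", "data": {"increments": [[0.45,0,0,0,0,0,0],[0.5,0,0,0,0,0,0],[0.7,0,0,0,0,0,0],[0.9,0,0,0,0,0,0],[0.9,0,0,0,0,0,0],[0.9,0,0,-0.03,0,0,0],[1,0,0,-0.08,0,0,0],[1,0,0,-0.13,0,0,0],[1,0,0,-0.17,0,0,0],[1,0,0,-0.17,0,0,0]]}}

```text
clock: 27.9
position: [497.5, -274.6, 188.3]
ee_rot: [0.0, 1.0, -0.001, 0.004]
contact_force: [1.0, -0.2, -0.8]
gripper_width: 85.2
grasp_force: 0.0
```

{"op": "servo_tool", "data": {"increments": [[1,-0.02,0.05,0,0,0,0],[1,-0.04,0.1,0,0,0,0],[1,-0.06,0.15,0,0,0,0],[1,-0.08,0.2,0,0,0,0],[1,-0.1,0.25,0,0,0,0],[1,-0.12,0.3,0,0,0,0],[1,-0.14,0.35,0,0,0,0],[1,-0.155,0.39,0,0,0,0],[1,-0.16,0.4,0,0,0,0],[1,-0.16,0.4,0,0,0,0],[1,-0.16,0.4,0,0,0,0]]}}

```text
clock: 29.28
position: [655.3, 124.7, 183.9]
ee_rot: [0.001, 1.0, -0.0, -0.001]
contact_force: [-0.1, 0.1, -0.6]
gripper_width: 85.5
grasp_force: 0.0
```

Run:
```python
from h import *
np.set_printoptions(precision=1,suppress=True)
plan()
im=cam('wrist')
for t,z in [('tall_bottle',9)]:
    s=arm.spot_point('wrist',t);print(t,[(np.round(q['centre']),q['p'],atz(im,q['centre'],z)) for q in s[:2]])
print([proj(im,(656,126.5,z)) for z in(9,66,105)])
sc=cam('side');print(arm.spot_point('side','dropper_bottle'),proj(sc,(496,-274,5)))
a=cv2.resize(sc['color'][140:215,230:400],None,fx=4,fy=4,interpolation=cv2.INTER_CUBIC);b=cv2.resize(im['color'][150:290,180:340],None,fx=2,fy=2,interpolation=cv2.INTER_CUBIC)
o=np.zeros((590,800,3),np.uint8);o[:a.shape[0],:a.shape[1]]=a;o[302:302+b.shape[0],:b.shape[1]]=b;cv2.imwrite('pics/chk3.png',o[...,::-1])
```

```text
t 29.275 pos [655.3 124.7 183.9] yaw -0.11 tilt [-0. -0. -1.] J [ 0.4  0.5  0.1 -0.  -1.1 -2. ]
tall_bottle [(array([257., 178.]), 0.9, array([659.6, 123.6,   9. ]))]
[array([259.5, 175.6]), array([259.9, 189.6]), array([260.2, 202.9])]
[{'centre': [320.3, 188.7], 'p': 0.54}] [318.7 187.1]
```

View pics/chk3.png

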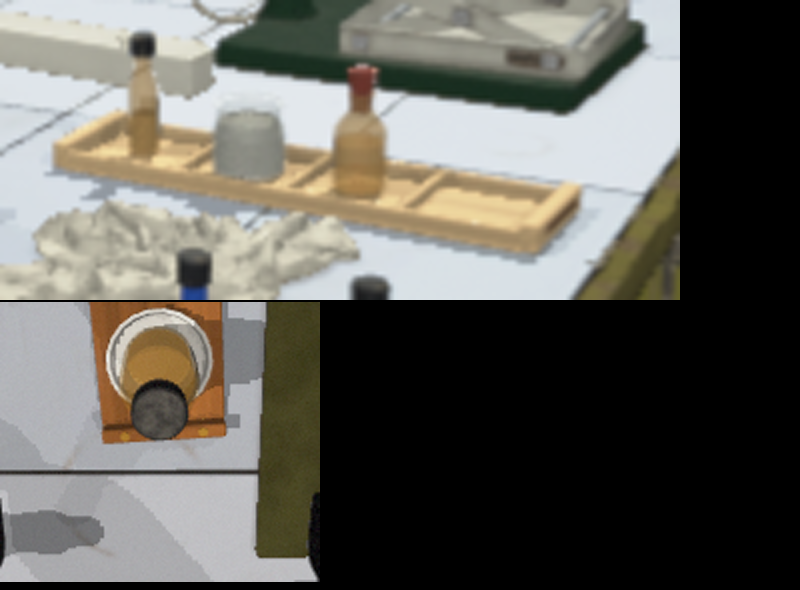

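The dropper stands upright in compartment 3. The tall bottle's cap is at (260,205), against a predicted (260,203), so I'll shift 2 mm out and descend with care for the cap clearance.

{"op": "servo_tool", "data": {"increments": [[1,-0.002,0,0.04,0,0,0],[1,-0.002,0,0.08,0,0,0],[1,-0.002,0,0.11,0,0,0],[1,-0.002,0,0.13,0,0,0],[1,-0.002,0,0.142,0,0,0],[1,-0.002,0,0.149,0,0,0],[1,-0.002,0,0.149,0,0,0],[0.7,-0.002,0,0.149,0,0,0],[0.65,-0.002,0,0.149,0,0,0]]}}

```text
clock: 30.6
position: [658.3, 126.2, 36.2]
ee_rot: [0.0, 1.0, 0.0, 0.001]
contact_force: [-1.0, 0.8, -0.3]
gripper_width: 55.5
grasp_force: 0.0
```

{"op": "servo_tool", "data": {"increments": [[0,0,0,0,0,0,0],[0,0,0,0,0,0,0],[0,0,0,0,0,0,0],[0,0,0,0,0,0,0],[0,0,0,0,0,0,0]]}}

```text
clock: 31.22
position: [658.5, 126.2, 36.3]
ee_rot: [0.0, 1.0, 0.0, 0.001]
contact_force: [-0.9, 0.2, 5.6]
gripper_width: 39.9
grasp_force: 60.9
```

{"op": "servo_tool", "data": {"increments": [[0,0,0,-0.005,0,0,0],[0,0,0,-0.015,0,0,0],[0,0,0,-0.035,0,0,0],[0,0,0,-0.065,0,0,0],[0,0,0,-0.1,0,0,0],[0,0,0,-0.13,0,0,0],[0,0,0,-0.14,0,0,0],[0,0,0,-0.14,0,0,0]]}}

```text
clock: 32.22
position: [657.6, 126.0, 175.3]
ee_rot: [0.001, 1.0, 0.0, -0.0]
contact_force: [0.0, 0.1, -1.2]
gripper_width: 39.8
grasp_force: 60.5
```

{"op": "servo_tool", "data": {"increments": [[0,0.009,-0.015,0,0,0,0],[0,0.026,-0.044,0,0,0,0],[0,0.05,-0.084,0,0,0,0],[0,0.076,-0.127,0,0,0,0],[0,0.102,-0.171,0,0,0,0],[0,0.128,-0.215,0,0,0,0],[0,0.154,-0.258,0,0,0,0],[0,0.18,-0.302,0,0,0,0],[0,0.203,-0.341,0,0,0,0],[0,0.22,-0.369,0,0,0,0],[0,0.231,-0.388,0,0,0,0],[0,0.236,-0.396,0,0,0,0]]}}

```text
clock: 33.72
position: [419.4, -270.6, 174.2]
ee_rot: [0.001, 1.0, 0.0, -0.001]
contact_force: [-1.3, 0.0, -1.6]
gripper_width: 39.6
grasp_force: 60.6
```

{"op": "servo_tool", "data": {"increments": [[0,0,0,0,0,0,0],[0,0,0,0.03,0,0,0],[0,0,0,0.065,0,0,0],[0,0,0,0.1,0,0,0],[0,0,0,0.125,0,0,0],[0,0,0,0.136,0,0,0],[0,0,0,0.14,0,0,0],[0,0,0,0.143,0,0,0],[0,0,0,0.143,0,0,0],[0,0,0,0.143,0,0,0]]}}

```text
clock: 34.98
position: [422.0, -270.0, 33.0]
ee_rot: [0.0, 1.0, -0.0, 0.001]
contact_force: [-0.1, -0.2, -2.1]
gripper_width: 39.5
grasp_force: 60.6
```

{"op": "servo_tool", "data": {"increments": [[0.6,0,0,0,0,0,0],[0.7,0,0,0,0,0,0],[0.85,0,0,0,0,0,0],[1,0,0,0,0,0,0],[1,0,0,0,0,0,0],[1,0,0,0,0,0,0],[1,0,0,-0.03,0,0,0],[1,0,0,-0.08,0,0,0],[1,0,0,-0.13,0,0,0],[1,0,0,-0.18,0,0,0],[1,0,0,-0.23,0,0,0],[1,0,0,-0.23,0,0,0]]}}

```text
clock: 36.48
position: [423.6, -270.7, 266.9]
ee_rot: [0.0, 1.0, -0.002, 0.005]
contact_force: [-0.4, 0.3, -0.5]
gripper_width: 85.5
grasp_force: 0.0
```

Run:
```python
from h import *
np.set_printoptions(precision=1,suppress=True)
plan()
im=cam('wrist');save(im,'fin_w');sc=cam('side')
comp=[(422.3,-270),(496.2,-274.1),(570,-278.3),(643.9,-282.4)]
for t,(c) in zip(['tall_bottle','dropper_bottle','squat_jar','slim_vial'],comp):
    print(t,c,[(round(q['p'],2),atz(im,q['centre'],5)[:2]) for q in arm.spot_point('wrist',t)[:4]],[(round(q['p'],2),atz(sc,q['centre'],5)[:2]) for q in arm.spot_point('side',t)[:4]])
a=cv2.resize(sc['color'][130:230,230:400],None,fx=2.4,fy=2.4,interpolation=cv2.INTER_CUBIC);b=im['color']
o=np.zeros((384,512+a.shape[1]-120,3),np.uint8);o[:,:392]=b[:,60:452];o[:a.shape[0],392:392+a.shape[1]]=a;cv2.imwrite('pics/fin.png',o[...,::-1])
```

```text
t 36.475 pos [ 423.6 -270.7  266.9] yaw -0.02 tilt [ 0. -0. -1.] J [-0.2  0.1 -0.2  0.  -1.2 -1.3]
tall_bottle (422.3, -270) [(0.5, array([ 530.2, -274.6])), (0.15, array([ 499.3, -279.3]))] [(0.73, array([ 428.3, -265.9])), (0.6, array([775.1, -45.1]))]
dropper_bottle (496.2, -274.1) [(0.64, array([ 492.9, -273.1]))] [(0.76, array([ 497.8, -279. ]))]
squat_jar (570, -278.3) [(0.98, array([ 566.2, -275.2]))] [(0.78, array([ 566.4, -276.6]))]
slim_vial (643.9, -282.4) [(0.87, array([462.2,  14.9])), (0.83, array([ 643.7, -283. ])), (0.57, array([385.9,  16.3]))] [(0.92, array([457.1,  38.7])), (0.63, array([ 639.3, -279.7])), (0.57, array([379.8,  37.7]))]
```

View pics/fin.png

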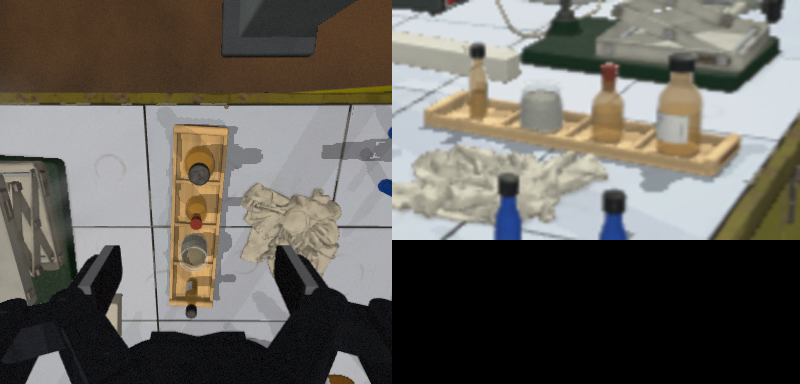

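All four stand upright in their compartments, each within about 6 mm of the centre by my estimates, and the gripper is clear. I'll hand the job in.

```bash
python3 -c "
from bench import arm
print(arm.job_done())"
```

```text
the job is handed in; nothing more can be done
None
```

The job is handed in: from the far end of the tray to the near end stand the vial, jar, dropper bottle and tall bottle, all upright, and I kept the arm well clear of the flask and the blue vials; no verdict was returned.

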